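# Set and lock the hold-down screw of a board test jig

## Robot

A 6-joint arm with a two-finger parallel gripper is mounted at the origin on the work surface. World frame = base frame: x ahead of the robot, y to its left, z up, the work surface at z = 0. Lengths are in mm, angles in rad, forces in N, time in s.
With the tool pointing down it reaches from about 275 to 1000 mm from the base axis. Payload 8.4 kg.
Tool frame: the origin (TCP) lies midway between the tips of the shut fingers; the grasp point (between the pads) lies grip_depth behind it (grip_depth is the distance from the TCP to the grasp point, in mm); z points along the fingers, y is the line along which they close (so a half turn about z gives the same grasp; the last joint's range is limited). The gripper opens to 85 mm and grips with 20 to 120 N. Pads are 22 mm wide; open, the fingers measure 114 mm over their backs; the gripper's body (76 mm by 85 mm) begins 54 mm behind the grasp point. The pads swing forward as they close: fully open they stand 13 mm farther back than shut.
Start: joints at [-1.156, 0.353, 1.633, -0, 1.155, -0.002], TCP at [253.022, -571.496, 231.281] pointing down, gripper open.
Joint ranges: [-2.63, 2.63], [-0.92, 2.1], [0.06, 2.66], [-1.3, 4.44], [0, 2.69], [-3.02, 3.02]. Speed limits (rad/s): [2.22, 2.22, 2.79, 3.14, 3.14, 3.14].

## Interface

Orientations are given as [roll, pitch, yaw] about the fixed x, y, z axes, in that order (R = Rz(yaw) Ry(pitch) Rx(roll)).
In Python, from rig import * gives the robot as it stands.
- The arm moves only by the shell command python3 -m creep 'ROWS' [FORCE]. ROWS is JSON, a list of rows, each an object of numbers: "x", "y", "z": the shift along the tool's x, y, z in mm; "rx", "ry", "rz": the turn, a rotation vector about the tool's x, y, z in rad; "hand": the finger opening in mm, from 0 to 85.4. A call has 1 to 20 rows; each row shifts and turns the commanded pose from where the row before left it, along the tool's axes as they then stand; what a row does not reach is not made up. A row lasts 1/8 s, in which the tool goes at most 62.5 mm and 10.7 degrees, less where a joint would pass 70% of its speed; a pose out of reach is approached as far as the arm can. A call with a gripper value outside its range is refused whole. The fingers move at their own pace and stop on an object; FORCE is the grip in N (left out, the last holds). Time passes only in rows, so rows that do not move let the fingers close. It gives the time, the measured TCP pose, the force, the opening and the grip force at its end, in the units of the state.
- sense(): the state, without advancing time (a new reading comes with each control period).
- grab_frame(name): name is "scene" or "top" or "wrist"; returns the picture (384x512x3 uint8, red, green, blue); there is no depth.
- get_calibration(name): a dict with "K" (3x3 intrinsics, pixels), "k1" (the pictures are not rectified: a ray, as slopes to the right and down, at radius r is drawn at 1 + k1 r^2 times it, then the intrinsics apply), "R" (3x3) and "t" (3): a world point X has camera coordinates R X + t. Camera axes: x right, y down, z forward; pixel columns grow to the right and rows downward; lengths in mm; the calibration is good to about 2 mm. A picture is of the moment at which its call begins: read the wrist's pose just before it. get_calibration takes no time and is no camera call; for the wrist camera it gives the pose at the moment of the call.
- sign_off(): hands the job in; it is judged then, once.
The state is a dict: "clock": time; "qpos": joint angles; "qvel": joint speeds; "joint_efforts": joint torques, N m; "eef_pos": TCP position; "tcp_rot": TCP orientation; "contact_force": force on the tool from outside, world axes, zero at the start; "wrist_torque": the same for the moment, N m; "opening": opening from 0.0 (shut) to 1.0 (fully open); "grasp_force": force on a finger pad.
Only numpy, scipy, OpenCV 4.12 (cv2) and the standard library are available. Lean on these libraries where they do the work, as an engineer would, in place of code of your own. Each camera call takes 0.05 s, during which the arm holds its last target. There are 200 camera calls.

## Task

On the board test jig, turn the black knob clockwise to run the pressure foot down until you feel it bottom on the board's heat spreader, nipped but not forced, then back the knob off a quarter of a turn and let go of it. Then lock that setting: swing the lock nut's red-ended handle clockwise, seen from above, until it comes up against its stop, without forcing it. Leave everything else on the bench where it is.

Things in the scene. Friction and masses are not known exactly. Their poses are not given: they have to be found in the camera images.
- jig: board test jig, fixed: grey enclosure 150 x 200 x 45 mm with a circuit board in a black nest on top and an aluminium crosshead (44 mm wide, 200 mm long along y, top 125 mm up) on two steel columns. Origin: on the bench, right under the screw's axis; z up; x points from the socket side (nearer the robot) to the far side, y along the crosshead.
- knob: black round ribbed grip of the torque knob, 36 mm across, 30 mm tall (heights 178 to 208 mm), over the crosshead. Clockwise from above runs the pressure foot down; the knob keeps its height. Origin on the axis, at bench height; x points along its white mark. The grip sits on a steel hub through a torsion spring (3 N m per radian), so it winds up on the hub under load.
- hub: steel hub of the knob, a collar 33 mm across just under the grip, with a red line; it drives the screw. Origin on the axis, at bench height; x points along the red line, under the white mark while the knob is unloaded. It starts 0.35 to 0.64 turn short of bottoming; where its line stands at bottom differs every time. It stays where it is left.
- knob_grip (a point): point on the knob's axis at which to grip, 13 mm below its top, 195 mm up; nothing stands within 70 mm sideways above height 151 mm. Turning takes about 0.06 N m (0.02 rad of wind-up); when the foot bottoms the hub stops dead: nipped is 0.2 N m or more (grip 4 degrees or more past the hub), over 0.9 N m (17 degrees) is forced and bows the board.
- foot (a point): centre of the pressure foot's orange underside (24 mm across), on the screw's axis; it moves 1 mm for each turn of the knob and meets the heat spreader when the screw bottoms
- spreader (a point): centre of the top of the aluminium heat spreader on the board (34 mm square), 66 mm above the bench, right under the foot; z up
- lock (a joint): angle of the lock nut in rad, about the screw's axis: 0 is slack, it grows as the handle is swung clockwise seen from above; it meets its stop at 1.22. It starts at 0 to 0.25, drags with about 0.25 N m and stays where it is left. Pushed on against the stop, the handle gives by 0.04 rad per N m and springs back; more than about 3 N m (30 N at the ball) strains it.
- lock_ball (a point): centre of the red ball (18 mm across) at the end of the lock nut's handle, a level steel bar of 10 mm diameter that runs out from the screw's axis; 106 mm from the axis, 141 mm above the bench. Seen in the jig's frame it points to 195 degrees (from x towards y) at joint value 0 and to 125 degrees at 1.22: always on the socket side of the crosshead.
- heatsink: loose black finned heat sink, 30 x 30 x 16 mm, lying on the grey enclosure in front of the board; leave it
- spare_board: loose green circuit board, 90 x 110 mm, lying on the bench; leave it
- multimeter: loose orange multimeter, 170 x 85 x 45 mm; leave it
- squeeze_bottle: loose white bottle with a blue cap, 54 mm across, 130 mm tall; leave it
- cutters: loose side cutters with blue handles, 150 mm long; leave it
- solder_reel: loose metal reel, 60 mm across, 44 mm tall; leave it
- screwdriver: loose screwdriver with a yellow handle, 180 mm long; leave it

How it is judged:
By the outcome, as a careful person would: the job done as asked, in the order asked, and still so for the second after the job is handed in, with the robot touching nothing.
It also fails if it takes over 72 s, if anything falls off the work surface, if the arm or the gripper's body presses on something with over 40 N, if the wrist force passes 120 N, or if a joint passes its speed limit or range.

## Working session

There is one attempt and no reset: what is moved stays moved. The work goes in short steps, Python scripts to look and compute and a shell command to move; the robot and the scene stay as the last step left them, time stands still between calls to the robot, and variables do not carry over. Pictures are saved under pics/ and viewed, at most 10 in all, crops included, and the job is handed in when it is done.

```bash
mkdir -p pics; ls
cat > h.py <<'E'
from rig import *
import numpy as np, cv2
def grab(n,f):
    c=get_calibration(n); im=grab_frame(n); cv2.imwrite(f'pics/{f}.png',im[:,:,::-1]); return im,c
def ray(c,u,v):
    K=np.array(c['K']);R=np.array(c['R']);t=np.array(c['t'])
    x,y=(u-K[0,2])/K[0,0],(v-K[1,2])/K[1,1]
    rd=np.hypot(x,y); r=rd
    for _ in range(20): r=rd/(1+c['k1']*r*r)
    s=r/rd if rd>0 else 1
    return -R.T@t, R.T@np.array([x*s,y*s,1])
def onz(c,u,v,z):
    o,d=ray(c,u,v); return o+d*(z-o[2])/d[2]
def proj(c,X):
    K=np.array(c['K']);p=np.array(c['R'])@np.array(X,float)+np.array(c['t'])
    x,y=p[:2]/p[2]; s=1+c['k1']*(x*x+y*y)
    return K[0,0]*x*s+K[0,2],K[1,1]*y*s+K[1,2]
E
python3 - <<'E'
from h import *
a,_=grab('top','top0'); b,_=grab('scene','sc0')
cv2.imwrite('pics/both0.png',cv2.resize(np.vstack([a,b])[:,:,::-1],None,fx=.78,fy=.78))
print(sense())
E
```

```text
pics
{'clock': 0.1, 'qpos': array([-1.15637877e+00,  3.53604673e-01,  1.63406026e+00,  5.05101685e-06,
        1.15521047e+00, -2.40088614e-03]), 'qvel': array([ 0.00091202,  0.00035873, -0.00344003, -0.00049616,  0.00019908,
        0.00144368]), 'joint_efforts': array([ 9.33335505e-04, -6.06354475e+01, -3.42821002e+01, -1.08869799e-05,
        3.95568815e-03, -2.58705859e-05]), 'eef_pos': array([ 252.85995101, -571.09178903,  230.62044253]), 'tcp_rot': array([-3.14030992e+00, -7.69817242e-06,  4.16816395e-01]), 'contact_force': array([ 0.214088  ,  0.56758704, -0.37656628]), 'wrist_torque': array([ 0.02109694, -0.02989298, -0.00296851]), 'grasp_force': 0.0, 'opening': 0.9980318961841309}
```

View pics/top0.png

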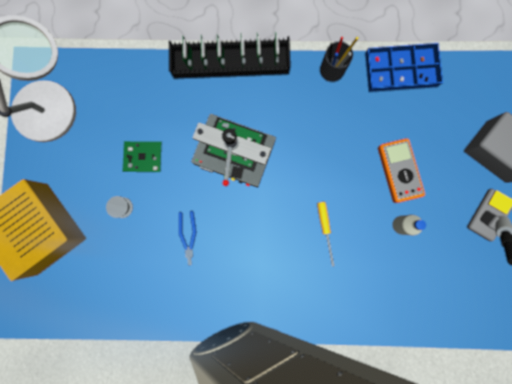

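View pics/sc0.png

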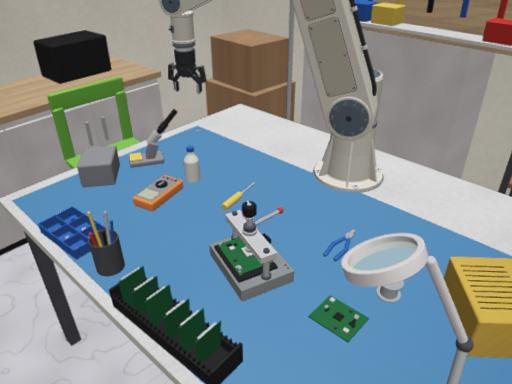

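The top view shows the jig with the knob near (230,136) and the red ball near (226,183). The scene view shows the knob at (249,209) and the ball at (280,210).

Run:
```python
from h import *
im=cv2.imread('pics/top0.png')[:,:,::-1].astype(int); c=get_calibration('top')
r,g,b=im[...,0],im[...,1],im[...,2]
def blobs(m,x0,x1,y0,y1):
    mm=np.zeros(m.shape,np.uint8); mm[y0:y1,x0:x1]=m[y0:y1,x0:x1]
    n,l,s,ce=cv2.connectedComponentsWithStats(mm); return [(ce[i],s[i,4]) for i in range(1,n) if s[i,4]>4]
for ce,a in blobs((r>150)&(g<90)&(b<90),180,290,110,200): print('red',ce,a,onz(c,*ce,141))
for ce,a in blobs((r<60)&(g<60)&(b<60),215,245,120,150): print('blk',ce,a,onz(c,*ce,208))
im2=cv2.imread('pics/sc0.png')[:,:,::-1].astype(int); c2=get_calibration('scene')
r,g,b=im2[...,0],im2[...,1],im2[...,2]
for ce,a in blobs((r>150)&(g<90)&(b<90),220,300,190,240): print('red',ce,a,onz(c2,*ce,141))
for ce,a in blobs((r<60)&(g<60)&(b<60),235,262,195,222): print('blk',ce,a,onz(c2,*ce,193))
# crosshead ends
for p in [(199,129),(266,155)]: print(onz(c,*p,125))
```

```text
red [225.25 182.25] 20 [504.5687041   93.88750189 141.        ]
blk [215.875 122.75 ] 8 [637.99772757 113.29776705 208.        ]
blk [228.9137931  136.67241379] 116 [604.83413344  81.71031333 208.        ]
red [280.1875 209.375 ] 16 [502.81652708  94.10377115 141.        ]
blk [248.98726115 209.86624204] 157 [612.93855958  87.0232098  193.        ]
[644.21433955 166.55070921 125.        ]
[578.19064844  -7.56375163 125.        ]
```

```bash
python3 -c "
import rig;print([n for n in dir(rig) if n[0]!='_'], getattr(rig,'grip_depth',None))"; python3 -m creep '[{"x":42,"y":-32.4,"z":-8},{"x":42,"y":-32.4,"z":-8},{"x":42,"y":-32.4,"z":-8},{"x":42,"y":-32.4,"z":-8},{"x":42,"y":-32.4,"z":-8},{"x":42,"y":-32.4,"z":-8},{"x":42,"y":-32.4,"z":-8},{"x":42,"y":-32.4,"z":-8},{"x":42,"y":-32.4,"z":-8},{"x":42,"y":-32.4,"z":-8},{"x":42,"y":-32.4,"z":-8},{"x":42,"y":-32.4,"z":-8},{"x":42,"y":-32.4,"z":-8},{"x":42,"y":-32.4,"z":-8},{"x":0}]'
python3 - <<'E'
from h import *
s=sense(); print(s['qpos'],s['eef_pos'],s['tcp_rot'])
im,c=grab('wrist','w1'); print(proj(c,(608,83,208)),proj(c,(503.5,94,141)))
E
```

```text
['MotionError', 'get_calibration', 'grab_frame', 'grip_depth', 'sense', 'sign_off'] 18.700000000000003
[-1.15637877e+00  3.53604673e-01  1.63406026e+00  5.05101685e-06
  1.15521047e+00 -2.40088614e-03] [ 252.85995101 -571.09178903  230.62044253] [-3.14030992e+00 -7.69817242e-06  4.16816395e-01]
(np.float64(-639086.4451562959), np.float64(-765572.2790509542)) (np.float64(-3065.058757684537), np.float64(-2932.2622160549276))schema error: expected keys x, y, z, rx, ry, rz, hand
```

View pics/w1.png

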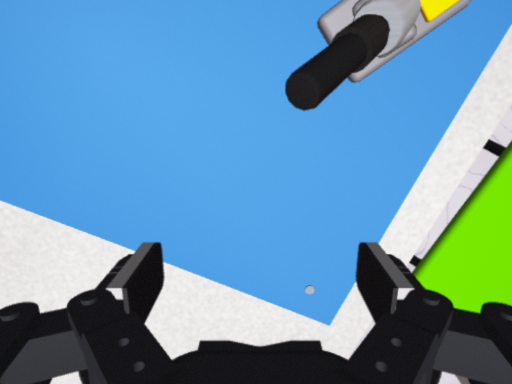

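The move was refused because each row needs all seven keys. The wrist view shows only bench, with the fingers at the bottom corners.

```bash
python3 -m creep '[{"x":45.3,"y":-34.9,"z":-8.5,"rx":0,"ry":0,"rz":0,"hand":85},{"x":45.3,"y":-34.9,"z":-8.5,"rx":0,"ry":0,"rz":0,"hand":85},{"x":45.3,"y":-34.9,"z":-8.5,"rx":0,"ry":0,"rz":0,"hand":85},{"x":45.3,"y":-34.9,"z":-8.5,"rx":0,"ry":0,"rz":0,"hand":85},{"x":45.3,"y":-34.9,"z":-8.5,"rx":0,"ry":0,"rz":0,"hand":85},{"x":45.3,"y":-34.9,"z":-8.5,"rx":0,"ry":0,"rz":0,"hand":85},{"x":45.3,"y":-34.9,"z":-8.5,"rx":0,"ry":0,"rz":0,"hand":85},{"x":45.3,"y":-34.9,"z":-8.5,"rx":0,"ry":0,"rz":0,"hand":85},{"x":45.3,"y":-34.9,"z":-8.5,"rx":0,"ry":0,"rz":0,"hand":85},{"x":45.3,"y":-34.9,"z":-8.5,"rx":0,"ry":0,"rz":0,"hand":85},{"x":45.3,"y":-34.9,"z":-8.5,"rx":0,"ry":0,"rz":0,"hand":85},{"x":45.3,"y":-34.9,"z":-8.5,"rx":0,"ry":0,"rz":0,"hand":85},{"x":45.3,"y":-34.9,"z":-8.5,"rx":0,"ry":0,"rz":0,"hand":85},{"x":0,"y":0,"z":0,"rx":0,"ry":0,"rz":0,"hand":85}]'
python3 - <<'E'
from h import *
s=sense(); print(s['qpos'],s['eef_pos'],s['tcp_rot'])
im,c=grab('wrist','w2'); print(proj(c,(608,83,208)),proj(c,(503.5,94,141)))
E
```

```text
clock: 1.9
eef_pos: [609.2, 85.1, 341.7]
tcp_rot: [-3.141, -0.001, 0.42]
contact_force: [-0.7, -0.6, -0.3]
opening: 0.995
grasp_force: 0.0
[1.35988610e-01 2.54984747e-01 1.52390585e+00 8.07384743e-04
 1.36197149e+00 1.28614230e+00] [609.17422775  85.1423967  341.67372449] [-3.14103962e+00 -9.22945443e-04  4.20475295e-01]
(np.float64(261.1934878167726), np.float64(179.90450659278483)) (np.float64(215.01839513359977), np.float64(241.62482752089048))
```

View pics/w2.png

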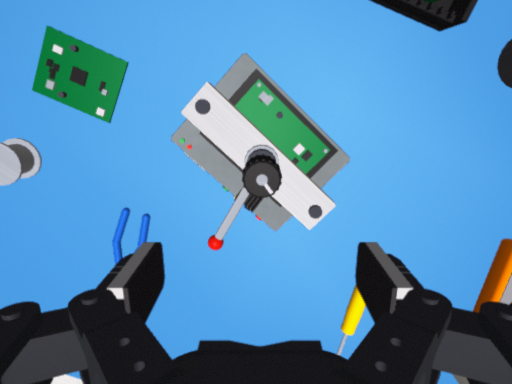

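The knob top centre is at (262,180) and the ball at (215,242), both about 1 px from where I predicted. Next I pre-rotate the wrist counter-clockwise to leave enough travel for turning the knob.

```bash
python3 -m creep '[{"x":0,"y":0,"z":0,"rx":0,"ry":0,"rz":-0.185,"hand":85},{"x":0,"y":0,"z":0,"rx":0,"ry":0,"rz":-0.185,"hand":85},{"x":0,"y":0,"z":0,"rx":0,"ry":0,"rz":-0.185,"hand":85},{"x":0,"y":0,"z":0,"rx":0,"ry":0,"rz":-0.185,"hand":85},{"x":0,"y":0,"z":0,"rx":0,"ry":0,"rz":-0.185,"hand":85},{"x":0,"y":0,"z":0,"rx":0,"ry":0,"rz":-0.185,"hand":85},{"x":0,"y":0,"z":0,"rx":0,"ry":0,"rz":-0.185,"hand":85},{"x":0,"y":0,"z":0,"rx":0,"ry":0,"rz":-0.185,"hand":85},{"x":0,"y":0,"z":0,"rx":0,"ry":0,"rz":-0.185,"hand":85},{"x":0,"y":0,"z":0,"rx":0,"ry":0,"rz":-0.185,"hand":85},{"x":0,"y":0,"z":0,"rx":0,"ry":0,"rz":-0.185,"hand":85},{"x":0,"y":0,"z":0,"rx":0,"ry":0,"rz":-0.185,"hand":85},{"x":0,"y":0,"z":0,"rx":0,"ry":0,"rz":-0.185,"hand":85},{"x":0,"y":0,"z":0,"rx":0,"ry":0,"rz":-0.185,"hand":85},{"x":0,"y":0,"z":0,"rx":0,"ry":0,"rz":-0.185,"hand":85},{"x":0,"y":0,"z":0,"rx":0,"ry":0,"rz":-0.185,"hand":85},{"x":0,"y":0,"z":0,"rx":0,"ry":0,"rz":-0.185,"hand":85},{"x":0,"y":0,"z":0,"rx":0,"ry":0,"rz":-0.185,"hand":85},{"x":0,"y":0,"z":0,"rx":0,"ry":0,"rz":-0.185,"hand":85},{"x":0,"y":0,"z":0,"rx":0,"ry":0,"rz":-0.185,"hand":85}]'
python3 - <<'E'
from h import *
s=sense(); print(s['qpos'],s['eef_pos'],s['tcp_rot'])
im,c=grab('wrist','w3'); print(proj(c,(608,83,208)),proj(c,(503.5,94,141)))
cv2.imwrite('pics/w3c.png',cv2.resize(im[90:290,130:390,::-1],None,fx=2.5,fy=2.5,interpolation=cv2.INTER_CUBIC))
E
```

```text
clock: 4.45
eef_pos: [607.0, 80.2, 341.4]
tcp_rot: [3.141, -0.001, -2.162]
contact_force: [-1.0, 1.1, 0.1]
opening: 0.996
grasp_force: 0.0
[ 1.29156934e-01  2.51394535e-01  1.52907796e+00 -4.40860895e-04
  1.36215523e+00 -2.42149866e+00] [606.98681324  80.19895938 341.43890163] [ 3.14109889e+00 -1.00675408e-03 -2.16164160e+00]
(np.float64(260.3640314085866), np.float64(181.664267355846)) (np.float64(350.5111787005869), np.float64(118.63764276247522))
```

View pics/w3c.png

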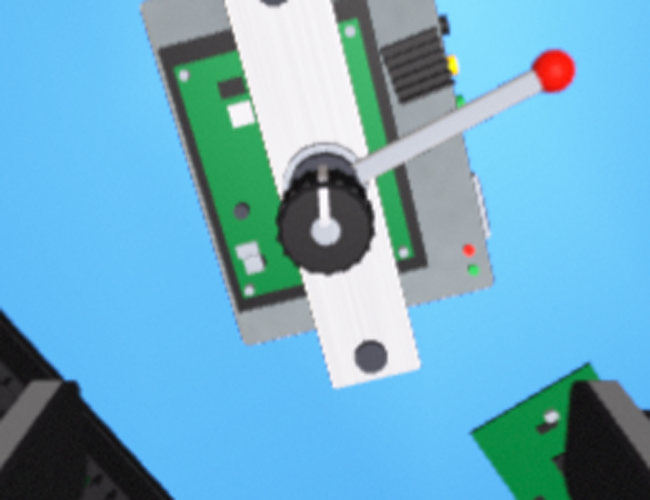

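The knob centre sits at about (260,182) in the full frame, within 1 px of the (608,83) estimate. The white mark points up in the picture and the handle runs to the ball at upper right. Descending now.

```bash
python3 -m creep '[{"x":-2.9,"y":0.7,"z":30,"rx":0,"ry":0,"rz":0,"hand":85},{"x":0,"y":0,"z":30,"rx":0,"ry":0,"rz":0,"hand":85},{"x":0,"y":0,"z":30,"rx":0,"ry":0,"rz":0,"hand":85},{"x":0,"y":0,"z":25,"rx":0,"ry":0,"rz":0,"hand":85},{"x":0,"y":0,"z":20,"rx":0,"ry":0,"rz":0,"hand":85},{"x":0,"y":0,"z":15,"rx":0,"ry":0,"rz":0,"hand":85},{"x":0,"y":0,"z":0,"rx":0,"ry":0,"rz":0,"hand":85},{"x":0,"y":0,"z":0,"rx":0,"ry":0,"rz":0,"hand":85}]'
python3 - <<'E'
from h import *
s=sense(); print(s['qpos'],s['eef_pos'],s['tcp_rot'])
im,c=grab('wrist','w4'); print(proj(c,(608,83,208)))
E
```

```text
clock: 5.5
eef_pos: [609.3, 84.4, 192.6]
tcp_rot: [-3.141, 0.001, -2.167]
contact_force: [0.2, 1.2, 1.0]
opening: 0.994
grasp_force: 0.0
[ 1.35157378e-01  3.75388841e-01  1.69286739e+00 -5.03903094e-05
  1.07237430e+00 -2.40992989e+00] [609.27879187  84.35214774 192.55351825] [-3.14084719e+00  6.09850798e-04 -2.16727741e+00]
(np.float64(260.2939444789586), np.float64(260.35929333778756))
```

View pics/w4.png

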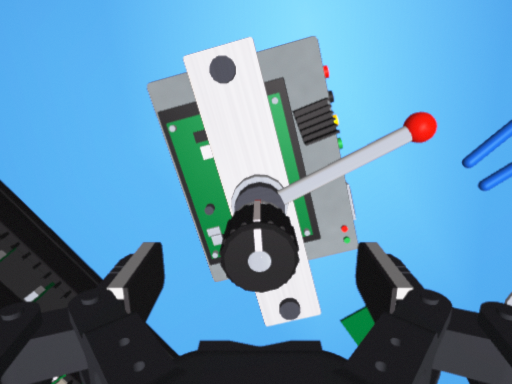

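The knob centre is at (259,261), as predicted, and it lies between the fingers. The ball at (421,127) is clear of them. Final lowering and grip next.

```bash
python3 -m creep '[{"x":1.9,"y":0.3,"z":16,"rx":0,"ry":0,"rz":0,"hand":85},{"x":0,"y":0,"z":0,"rx":0,"ry":0,"rz":0,"hand":45},{"x":0,"y":0,"z":0,"rx":0,"ry":0,"rz":0,"hand":28},{"x":0,"y":0,"z":0,"rx":0,"ry":0,"rz":0,"hand":28},{"x":0,"y":0,"z":0,"rx":0,"ry":0,"rz":0,"hand":28},{"x":0,"y":0,"z":0,"rx":0,"ry":0,"rz":0,"hand":28},{"x":0,"y":0,"z":0,"rx":0,"ry":0,"rz":0,"hand":28},{"x":0,"y":0,"z":0,"rx":0,"ry":0,"rz":0,"hand":28}]' 60
python3 - <<'E'
from h import *
s=sense(); print(s['qpos'],s['tcp_rot'],s['contact_force'],s['wrist_torque'],s['opening'])
E
```

```text
clock: 6.55
eef_pos: [608.3, 82.9, 176.4]
tcp_rot: [-3.14, 0.001, -2.166]
contact_force: [2.4, -3.7, 4.4]
opening: 0.41
grasp_force: 60.6
[ 1.33319168e-01  3.90728973e-01  1.70974728e+00 -5.83716950e-04
  1.03945889e+00 -2.41244188e+00] [-3.14002104e+00  7.28590108e-04 -2.16633202e+00] [ 2.44835572 -3.74932227  4.36891495] [-0.68747224 -0.50500844 -0.01238445] 0.40999135091305605
```

```bash
python3 -m creep '[{"x":0,"y":0,"z":0,"rx":0,"ry":0,"rz":0.06,"hand":28},{"x":0,"y":0,"z":0,"rx":0,"ry":0,"rz":0.12,"hand":28},{"x":0,"y":0,"z":0,"rx":0,"ry":0,"rz":0.12,"hand":28},{"x":0,"y":0,"z":0,"rx":0,"ry":0,"rz":0.12,"hand":28},{"x":0,"y":0,"z":0,"rx":0,"ry":0,"rz":0.12,"hand":28},{"x":0,"y":0,"z":0,"rx":0,"ry":0,"rz":0.12,"hand":28},{"x":0,"y":0,"z":0,"rx":0,"ry":0,"rz":0.12,"hand":28},{"x":0,"y":0,"z":0,"rx":0,"ry":0,"rz":0.12,"hand":28},{"x":0,"y":0,"z":0,"rx":0,"ry":0,"rz":0.12,"hand":28},{"x":0,"y":0,"z":0,"rx":0,"ry":0,"rz":0.12,"hand":28},{"x":0,"y":0,"z":0,"rx":0,"ry":0,"rz":0.12,"hand":28},{"x":0,"y":0,"z":0,"rx":0,"ry":0,"rz":0.12,"hand":28},{"x":0,"y":0,"z":0,"rx":0,"ry":0,"rz":0.12,"hand":28},{"x":0,"y":0,"z":0,"rx":0,"ry":0,"rz":0.12,"hand":28},{"x":0,"y":0,"z":0,"rx":0,"ry":0,"rz":0.12,"hand":28},{"x":0,"y":0,"z":0,"rx":0,"ry":0,"rz":0.12,"hand":28},{"x":0,"y":0,"z":0,"rx":0,"ry":0,"rz":0.06,"hand":28},{"x":0,"y":0,"z":0,"rx":0,"ry":0,"rz":0,"hand":28}]'
cat > t.py <<'E'
from h import *
s=sense(); y=s['tcp_rot'][2]; print('cw turned deg',np.degrees((-2.1663-y)%(2*np.pi)),'F',s['contact_force'].round(1),'T',s['wrist_torque'].round(3),'q6',s['qpos'][5].round(3),'eff6',s['joint_efforts'][5].round(3))
E
python3 t.py
```

```text
clock: 8.8
eef_pos: [608.3, 83.6, 176.3]
tcp_rot: [3.14, 0.0, 2.197]
contact_force: [3.8, 0.4, 5.3]
opening: 0.408
grasp_force: 60.7
cw turned deg 109.9825488154548 F [3.8 0.4 5.3] T [-0.145 -0.486 -0.006] q6 -0.493 eff6 0.55
```

```bash
python3 -m creep '[{"x":0,"y":0,"z":0,"rx":0,"ry":0,"rz":0.05,"hand":28},{"x":0,"y":0,"z":0,"rx":0,"ry":0,"rz":0.05,"hand":28}]' >/dev/null; python3 t.py
python3 - <<'E'
from h import *
im,c=grab('wrist','w5'); cv2.imwrite('pics/w5c.png',cv2.resize(im[180:340,170:350,::-1],None,fx=3.5,fy=3.5,interpolation=cv2.INTER_CUBIC))
E
python3 t.py
```

```text
cw turned deg 115.73357923313208 F [ 3.9 -0.1  4.8] T [-0.11  -0.457  0.14 ] q6 -0.393 eff6 -0.607
cw turned deg 115.87828446440022 F [ 5.3 -0.5  5.3] T [-0.143 -0.458  0.044] q6 -0.39 eff6 -0.292
```

View pics/w5c.png

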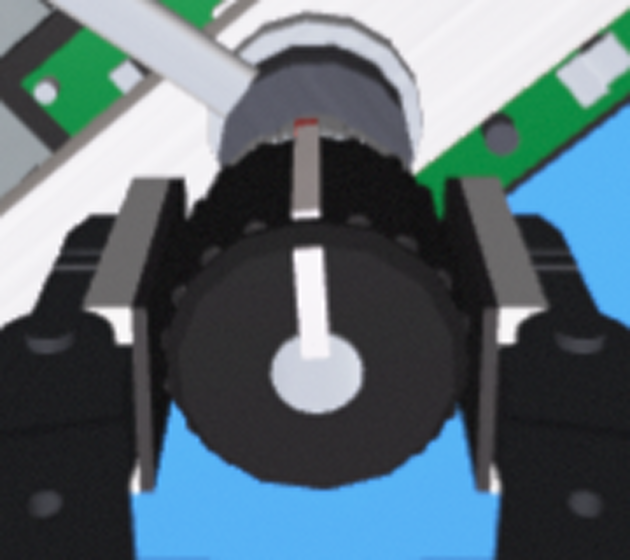

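The crop shows the knob held without slip. The white mark at (308,280) stands right over the red hub line at (305,122), so the foot has not bottomed yet. I continue in 9° steps, watching torque.

```bash
python3 -m creep '[{"x":0,"y":0,"z":0,"rx":0,"ry":0,"rz":0.08,"hand":28},{"x":0,"y":0,"z":0,"rx":0,"ry":0,"rz":0.08,"hand":28},{"x":0,"y":0,"z":0,"rx":0,"ry":0,"rz":0,"hand":28}]' >/dev/null; python3 t.py
```

```text
cw turned deg 124.82393093024557 F [4.2 0.6 4.8] T [ 0.03  -0.548 -0.002] q6 -0.234 eff6 0.604
```

```bash
cat >> t.py <<'E'
im=grab_frame('wrist').astype(int)[195:228,225:290]; m=(im[...,0]>im[...,1]+40)&(im[...,0]>im[...,2]+40)
print('red col',np.nonzero(m)[1].mean()+225 if m.any() else None,m.sum(),'T2',sense()['wrist_torque'][2].round(3))
E
python3 -m creep '[{"x":0,"y":0,"z":0,"rx":0,"ry":0,"rz":0.08,"hand":28},{"x":0,"y":0,"z":0,"rx":0,"ry":0,"rz":0.08,"hand":28},{"x":0,"y":0,"z":0,"rx":0,"ry":0,"rz":0,"hand":28}]' >/dev/null; python3 t.py
```

```text
cw turned deg 133.98729620564927 F [4.7 1.1 5.8] T [ 0.012 -0.571  0.03 ] q6 -0.074 eff6 0.543
red col 257.27272727272725 11 T2 0.039
```

```bash
python3 -c "
import cv2,numpy as np
im=cv2.imread('pics/w5.png')[:,:,::-1].astype(int)[195:228,225:290]; m=(im[...,0]>im[...,1]+40)&(im[...,0]>im[...,2]+40);print(np.nonzero(m)[1].mean()+225,m.sum())"
```

```text
256.7692307692308 13
```

```bash
python3 -m creep '[{"x":0,"y":0,"z":0,"rx":0,"ry":0,"rz":0.08,"hand":28},{"x":0,"y":0,"z":0,"rx":0,"ry":0,"rz":0.08,"hand":28},{"x":0,"y":0,"z":0,"rx":0,"ry":0,"rz":0,"hand":28}]' >/dev/null; python3 t.py
```

```text
cw turned deg 143.15441192553192 F [5.5 1.  4.3] T [ 0.051 -0.587  0.043] q6 0.086 eff6 0.543
red col 257.5 12 T2 0.017
```

```bash
python3 -m creep '[{"x":0,"y":0,"z":0,"rx":0,"ry":0,"rz":0.08,"hand":28},{"x":0,"y":0,"z":0,"rx":0,"ry":0,"rz":0.08,"hand":28},{"x":0,"y":0,"z":0,"rx":0,"ry":0,"rz":0,"hand":28}]' >/dev/null; python3 t.py
```

```text
cw turned deg 152.32103602170082 F [5.3 0.4 4.5] T [ 0.081 -0.633  0.074] q6 0.246 eff6 0.543
red col 257.5 12 T2 0.048
```

```bash
python3 -m creep '[{"x":0,"y":0,"z":0,"rx":0,"ry":0,"rz":0.08,"hand":28},{"x":0,"y":0,"z":0,"rx":0,"ry":0,"rz":0.08,"hand":28},{"x":0,"y":0,"z":0,"rx":0,"ry":0,"rz":0,"hand":28}]' >/dev/null; python3 t.py
```

```text
cw turned deg 161.49194963094288 F [5.7 1.  4.4] T [ 0.129 -0.662  0.01 ] q6 0.406 eff6 0.543
red col 257.27272727272725 11 T2 0.014
```

```bash
python3 -m creep '[{"x":0,"y":0,"z":0,"rx":0,"ry":0,"rz":0.08,"hand":28},{"x":0,"y":0,"z":0,"rx":0,"ry":0,"rz":0.08,"hand":28},{"x":0,"y":0,"z":0,"rx":0,"ry":0,"rz":0,"hand":28}]' >/dev/null; python3 t.py
```

```text
cw turned deg 170.6579200133095 F [5.3 0.6 4.1] T [ 0.063 -0.75  -0.025] q6 0.566 eff6 0.543
red col 257.1 10 T2 0.008
```

```bash
python3 -m creep '[{"x":0,"y":0,"z":0,"rx":0,"ry":0,"rz":0.08,"hand":28},{"x":0,"y":0,"z":0,"rx":0,"ry":0,"rz":0.08,"hand":28},{"x":0,"y":0,"z":0,"rx":0,"ry":0,"rz":0,"hand":28}]' >/dev/null; python3 t.py
```

```text
cw turned deg 179.79433108811284 F [ 6.4 -0.1  3.6] T [ 0.064 -0.779  0.3  ] q6 0.726 eff6 0.846
red col 253.13636363636363 22 T2 0.304
```

It has bottomed: the torque jumped to 0.30 N m and the red line shifted 4 px, which is about 6.7° of wind-up. That is nipped and well short of forced. Backing the grip off 6.7 + 90 + 1.1° ≈ 1.707 rad.

```bash
python3 -m creep '[{"x":0,"y":0,"z":0,"rx":0,"ry":0,"rz":-0.057,"hand":28},{"x":0,"y":0,"z":0,"rx":0,"ry":0,"rz":-0.1,"hand":28},{"x":0,"y":0,"z":0,"rx":0,"ry":0,"rz":-0.1,"hand":28},{"x":0,"y":0,"z":0,"rx":0,"ry":0,"rz":-0.1,"hand":28},{"x":0,"y":0,"z":0,"rx":0,"ry":0,"rz":-0.1,"hand":28},{"x":0,"y":0,"z":0,"rx":0,"ry":0,"rz":-0.1,"hand":28},{"x":0,"y":0,"z":0,"rx":0,"ry":0,"rz":-0.1,"hand":28},{"x":0,"y":0,"z":0,"rx":0,"ry":0,"rz":-0.1,"hand":28},{"x":0,"y":0,"z":0,"rx":0,"ry":0,"rz":-0.1,"hand":28},{"x":0,"y":0,"z":0,"rx":0,"ry":0,"rz":-0.1,"hand":28},{"x":0,"y":0,"z":0,"rx":0,"ry":0,"rz":-0.1,"hand":28},{"x":0,"y":0,"z":0,"rx":0,"ry":0,"rz":-0.1,"hand":28},{"x":0,"y":0,"z":0,"rx":0,"ry":0,"rz":-0.1,"hand":28},{"x":0,"y":0,"z":0,"rx":0,"ry":0,"rz":-0.1,"hand":28},{"x":0,"y":0,"z":0,"rx":0,"ry":0,"rz":-0.1,"hand":28},{"x":0,"y":0,"z":0,"rx":0,"ry":0,"rz":-0.1,"hand":28},{"x":0,"y":0,"z":0,"rx":0,"ry":0,"rz":-0.1,"hand":28},{"x":0,"y":0,"z":0,"rx":0,"ry":0,"rz":-0.1,"hand":28},{"x":0,"y":0,"z":0,"rx":0,"ry":0,"rz":-0.05,"hand":28},{"x":0,"y":0,"z":0,"rx":0,"ry":0,"rz":0,"hand":28}]'; python3 t.py
```

```text
clock: 14.52
eef_pos: [608.1, 83.4, 176.4]
tcp_rot: [3.141, 0.001, 2.787]
contact_force: [3.2, -0.8, 6.6]
opening: 0.406
grasp_force: 60.8
cw turned deg 76.18806242671269 F [ 3.2 -0.8  6.6] T [-0.271 -0.532 -0.05 ] q6 -1.083 eff6 -0.368
red col 257.9166666666667 12 T2 -0.009
```

I sent one row too many: 1.807 rad instead of 1.707. The hub stands about 5.8° too far back, so I bring it forward 8.0° (0.14 rad, including the wind-up reversal).

```bash
python3 -m creep '[{"x":0,"y":0,"z":0,"rx":0,"ry":0,"rz":0.07,"hand":28},{"x":0,"y":0,"z":0,"rx":0,"ry":0,"rz":0.07,"hand":28},{"x":0,"y":0,"z":0,"rx":0,"ry":0,"rz":0,"hand":28}]'; python3 t.py
```

```text
clock: 14.95
eef_pos: [608.2, 83.4, 176.3]
tcp_rot: [3.141, 0.001, 2.646]
contact_force: [3.3, -0.1, 6.1]
opening: 0.402
grasp_force: 60.9
cw turned deg 84.29835690816272 F [ 3.3 -0.1  6.1] T [-0.167 -0.479  0.038] q6 -0.941 eff6 0.48
red col 257.2307692307692 13 T2 0.023
```

```bash
python3 -m creep '[{"x":0,"y":0,"z":0,"rx":0,"ry":0,"rz":0,"hand":60},{"x":0,"y":0,"z":0,"rx":0,"ry":0,"rz":0,"hand":85},{"x":0,"y":0,"z":0,"rx":0,"ry":0,"rz":0,"hand":85},{"x":0,"y":0,"z":0,"rx":0,"ry":0,"rz":0,"hand":85},{"x":0,"y":0,"z":0,"rx":0,"ry":0,"rz":0,"hand":85},{"x":0,"y":0,"z":-30,"rx":0,"ry":0,"rz":0,"hand":85},{"x":0,"y":0,"z":-40,"rx":0,"ry":0,"rz":0,"hand":85},{"x":0,"y":0,"z":-20,"rx":0,"ry":0,"rz":0,"hand":85},{"x":20,"y":-24.7,"z":0,"rx":0,"ry":0,"rz":0,"hand":85},{"x":20,"y":-24.7,"z":0,"rx":0,"ry":0,"rz":0,"hand":0},{"x":20,"y":-24.7,"z":0,"rx":0,"ry":0,"rz":0,"hand":0},{"x":0,"y":0,"z":0,"rx":0,"ry":0,"rz":-0.13,"hand":0},{"x":0,"y":0,"z":0,"rx":0,"ry":0,"rz":-0.13,"hand":0},{"x":0,"y":0,"z":0,"rx":0,"ry":0,"rz":-0.13,"hand":0},{"x":0,"y":0,"z":0,"rx":0,"ry":0,"rz":0,"hand":0},{"x":0,"y":0,"z":0,"rx":0,"ry":0,"rz":0,"hand":0}]' 30
python3 - <<'E'
from h import *
im,c=grab('wrist','w6'); print(proj(c,(608,83,208)),proj(c,(503.5,94,141)),proj(c,(519.8,47,129)),sense()['qpos'][5])
E
```

```text
clock: 17.0
eef_pos: [519.4, 46.7, 265.8]
tcp_rot: [3.142, -0.0, 3.031]
contact_force: [0.2, 0.7, -0.1]
opening: 0.002
grasp_force: 0.0
(np.float64(323.79371068249236), np.float64(317.51318403435505)) (np.float64(314.5096908973581), np.float64(156.11492653467076)) (np.float64(260.2967796550834), np.float64(177.54917432947872)) -1.3739341464287074
```

View pics/w6.png

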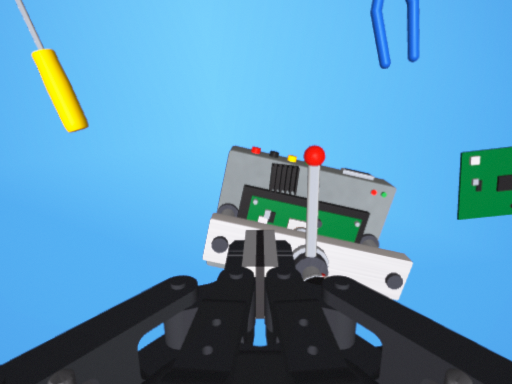

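The ball at (315,156) is untouched and the shut fingers stand left of the bar, on its counter-clockwise side. Descending to tip height 129.

```bash
python3 -m creep '[{"x":0,"y":0,"z":40,"rx":0,"ry":0,"rz":0,"hand":0},{"x":0,"y":0,"z":40,"rx":0,"ry":0,"rz":0,"hand":0},{"x":0,"y":0,"z":35,"rx":0,"ry":0,"rz":0,"hand":0},{"x":0,"y":0,"z":22,"rx":0,"ry":0,"rz":0,"hand":0},{"x":0,"y":8,"z":0,"rx":0,"ry":0,"rz":0,"hand":0},{"x":0,"y":8,"z":0,"rx":0,"ry":0,"rz":0,"hand":0},{"x":0,"y":0,"z":0,"rx":0,"ry":0,"rz":0,"hand":0}]'
python3 - <<'E'
from h import *
s=sense();print(s['contact_force'].round(1),s['wrist_torque'].round(2))
E
```

```text
clock: 17.92
eef_pos: [522.2, 63.5, 130.0]
tcp_rot: [3.141, 0.002, 3.034]
contact_force: [-1.6, -0.4, -0.3]
opening: 0.003
grasp_force: 0.0
[-1.6 -0.4 -0.3] [-0.03  0.02  0.03]
```

```bash
python3 -m creep '[{"x":0,"y":5,"z":0,"rx":0,"ry":0,"rz":0,"hand":0},{"x":0,"y":4,"z":0,"rx":0,"ry":0,"rz":0,"hand":0},{"x":1.3,"y":6.7,"z":0,"rx":0,"ry":0,"rz":0.08,"hand":0},{"x":1.3,"y":6.7,"z":0,"rx":0,"ry":0,"rz":0.08,"hand":0},{"x":1.3,"y":6.7,"z":0,"rx":0,"ry":0,"rz":0.08,"hand":0},{"x":1.3,"y":6.7,"z":0,"rx":0,"ry":0,"rz":0.08,"hand":0},{"x":1.3,"y":6.7,"z":0,"rx":0,"ry":0,"rz":0.08,"hand":0},{"x":1.3,"y":6.7,"z":0,"rx":0,"ry":0,"rz":0.08,"hand":0},{"x":1.3,"y":6.7,"z":0,"rx":0,"ry":0,"rz":0.08,"hand":0},{"x":1.3,"y":6.7,"z":0,"rx":0,"ry":0,"rz":0.08,"hand":0},{"x":0,"y":0,"z":0,"rx":0,"ry":0,"rz":0,"hand":0}]'
cat > l.py <<'E'
from h import *
s=sense();p=s['eef_pos'];y=s['tcp_rot'][2]; F=s['contact_force']
ty=np.array([np.sin(y),-np.cos(y)]);tx=np.array([np.cos(y),np.sin(y)]); d=np.array([608,83])-p[:2]
print('axis in tool',d@tx,d@ty,'push',-F[:2]@ty,'F',F.round(1),'yaw deg',np.degrees(y))
im,c=grab('wrist','l%d'%(s['clock']*100)); im=im.astype(int)
m=((im[...,0]>150)&(im[...,1]<70)&(im[...,2]<70)).astype(np.uint8)
n,l,st,ce=cv2.connectedComponentsWithStats(m)
for i in range(1,n):
    if st[i,4]>60:
        P=onz(c,*ce[i],141)[:2]-[608,83]; print('ball?',ce[i].round(1),st[i,4],'r',np.hypot(*P).round(1),'world ang',np.degrees(np.arctan2(P[1],P[0])).round(1))
E
python3 l.py
```

```text
clock: 19.3
eef_pos: [532.2, 124.4, 128.7]
tcp_rot: [-3.141, -0.0, 2.395]
contact_force: [-1.9, -1.4, 1.0]
opening: -0.001
grasp_force: 0.9
axis in tool -83.71061264368903 21.146774762419398 push 2.3229004376380114 F [-1.9 -1.4  1. ] yaw deg 137.20648843060644
ball? [301.4 213.5] 1266 r 105.6 world ang 139.2
ball? [169.8 235.7] 108 r 112.8 world ang 169.6
```

The handle is following: the ball has gone from 174° to 139°, with a push of about 2 N. About 35° remains.

```bash
python3 -m creep '[{"x":1.4,"y":6.7,"z":0,"rx":0,"ry":0,"rz":0.08,"hand":0},{"x":1.4,"y":6.7,"z":0,"rx":0,"ry":0,"rz":0.08,"hand":0},{"x":1.4,"y":6.7,"z":0,"rx":0,"ry":0,"rz":0.08,"hand":0},{"x":1.4,"y":6.7,"z":0,"rx":0,"ry":0,"rz":0.08,"hand":0},{"x":1.4,"y":6.7,"z":0,"rx":0,"ry":0,"rz":0.08,"hand":0},{"x":1.4,"y":6.7,"z":0,"rx":0,"ry":0,"rz":0.08,"hand":0},{"x":0,"y":0,"z":0,"rx":0,"ry":0,"rz":0,"hand":0}]'; python3 l.py
```

```text
clock: 20.23
eef_pos: [559.8, 154.3, 128.6]
tcp_rot: [-3.141, -0.0, 1.916]
contact_force: [-2.7, -0.1, 0.8]
opening: -0.001
grasp_force: 0.9
axis in tool -83.37650286771985 21.25934648734319 push 2.604093251755663 F [-2.7 -0.1  0.8] yaw deg 109.76396553728627
ball? [301.4 212.6] 1282 r 105.6 world ang 111.8
```

```bash
python3 -m creep '[{"x":0.6,"y":2.5,"z":0,"rx":0,"ry":0,"rz":0.03,"hand":0},{"x":0.6,"y":2.5,"z":0,"rx":0,"ry":0,"rz":0.03,"hand":0},{"x":0.6,"y":2.5,"z":0,"rx":0,"ry":0,"rz":0.03,"hand":0},{"x":0,"y":0,"z":0,"rx":0,"ry":0,"rz":0,"hand":0}]'; python3 l.py
```

```text
clock: 20.78
eef_pos: [566.8, 158.3, 128.7]
tcp_rot: [-3.142, -0.0, 1.824]
contact_force: [-2.2, 0.8, -0.5]
opening: 0.003
grasp_force: 1.2
axis in tool -83.25116249682678 21.04374254758069 push 1.951820448456409 F [-2.2  0.8 -0.5] yaw deg 104.48081702598121
ball? [301.2 212.1] 1281 r 105.6 world ang 106.5
```

```bash
python3 -m creep '[{"x":0.6,"y":2.5,"z":0,"rx":0,"ry":0,"rz":0.03,"hand":0},{"x":0,"y":0,"z":0,"rx":0,"ry":0,"rz":0,"hand":0}]'; python3 l.py
```

```text
clock: 21.08
eef_pos: [569.0, 159.4, 128.7]
tcp_rot: [-3.141, 0.0, 1.793]
contact_force: [-3.1, -0.3, -0.6]
opening: 0.002
grasp_force: 1.5
axis in tool -83.17128321914176 21.20711232320665 push 3.0650357780622453 F [-3.1 -0.3 -0.6] yaw deg 102.73935573258801
ball? [301. 212.] 1278 r 105.5 world ang 104.9
```

```bash
python3 -m creep '[{"x":0.6,"y":2.5,"z":0,"rx":0,"ry":0,"rz":0.03,"hand":0},{"x":0,"y":0,"z":0,"rx":0,"ry":0,"rz":0,"hand":0}]'; python3 l.py
```

```text
clock: 21.38
eef_pos: [570.3, 160.4, 128.5]
tcp_rot: [-3.139, 0.0, 1.763]
contact_force: [-6.6, 0.2, 1.7]
opening: 0.001
grasp_force: 3.6
axis in tool -83.13173401380466 22.2860274065091 push 6.409386180304165 F [-6.6  0.2  1.7] yaw deg 100.98849763986401
ball? [299.4 212.2] 1289 r 105.6 world ang 104.1
```

```bash
python3 -m creep '[{"x":0.5,"y":2.5,"z":0,"rx":0,"ry":0,"rz":0.015,"hand":0},{"x":0,"y":0,"z":0,"rx":0,"ry":0,"rz":0,"hand":0}]'; python3 l.py
```

```text
clock: 21.68
eef_pos: [571.7, 161.1, 128.5]
tcp_rot: [-3.137, 0.0, 1.748]
contact_force: [-10.5, -1.5, 3.5]
opening: -0.001
grasp_force: 5.6
axis in tool -83.2333456731047 22.021195285250215 push 10.54974561709598 F [-10.5  -1.5   3.5] yaw deg 100.13876950040262
ball? [298.6 212.6] 1289 r 105.6 world ang 103.2
```

The force climbs steadily to 10.5 N (0.88 N m), so the handle is against its stop and not forced. Backing off and rising.

```bash
python3 -m creep '[{"x":0,"y":-8,"z":0,"rx":0,"ry":0,"rz":0,"hand":0},{"x":0,"y":-20,"z":0,"rx":0,"ry":0,"rz":0,"hand":0},{"x":0,"y":0,"z":-30,"rx":0,"ry":0,"rz":0,"hand":0},{"x":0,"y":0,"z":-50,"rx":0,"ry":0,"rz":0,"hand":0},{"x":0,"y":0,"z":-50,"rx":0,"ry":0,"rz":0,"hand":0},{"x":-30,"y":-20,"z":-30,"rx":0,"ry":0,"rz":0,"hand":0},{"x":-40,"y":-20,"z":0,"rx":0,"ry":0,"rz":0,"hand":0},{"x":-40,"y":-20,"z":0,"rx":0,"ry":0,"rz":0,"hand":0},{"x":0,"y":0,"z":0,"rx":0,"ry":0,"rz":0,"hand":0}]'; python3 l.py
python3 - <<'E'
from h import *
im,c=grab('wrist','end'); print(proj(c,(608,83,208)))
E
```

```text
clock: 22.85
eef_pos: [506.7, 35.4, 289.7]
tcp_rot: [3.139, 0.001, 1.745]
contact_force: [0.9, 0.2, -0.1]
opening: -0.0
grasp_force: 0.0
axis in tool 29.250874731093994 107.9940474997425 push -0.9740714362434286 F [ 0.9  0.2 -0.1] yaw deg 100.00052474530979
ball? [382.8   8.3] 333 r 105.9 world ang 105.4
(np.float64(414.3276764587974), np.float64(156.7930419682379))
```

View pics/end.png

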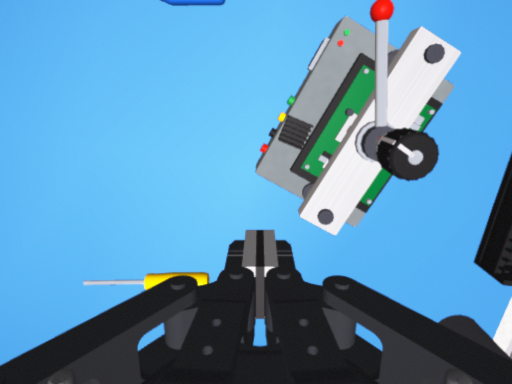

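The handle points up-left along the crosshead's socket side with the ball at (383,8), resting at its stop. The knob's mark runs from (415,157) to (386,142). Quick check of that mark angle against the start.

Run:
```python
from h import *
c=get_calibration('wrist')
a=onz(c,415,156.5,208)[:2]; b=onz(c,400,148,208)[:2]; d=b-a; print('mark now',np.degrees(np.arctan2(d[1],d[0])),a)
# expected: start mark ~ tool +x (yaw -124.1, offset small) then cw 83.2
print('expected ~',(-124.1-83.2)%360)
im=cv2.imread('pics/end.png'); cv2.imwrite('pics/endc.png',cv2.resize(im[110:200,340:450],None,fx=6,fy=6,interpolation=cv2.INTER_CUBIC))
```

```text
mark now 161.7466561613328 [608.37542274  84.2449736 ]
expected ~ 152.7
```

View pics/endc.png

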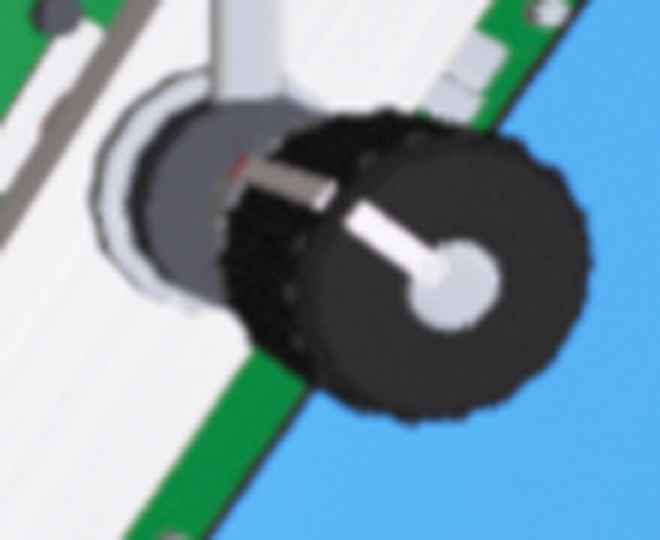

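The crop shows the mark running from (455,285) to (355,215), about 155° in the world. I expected 153°, so the quarter-turn back-off has held, and the red line sits under the mark. Handing in.

```bash
python3 -c "
from rig import *
print(sign_off())"
```

```text
the job is handed in; nothing more can be done
None
```

The job is handed in: the foot was bottomed and nipped at about 0.3 N m, the knob ended about a quarter turn back (one extra row overshot to about 96°, corrected before letting go), and the red-ended handle was swung clockwise to its stop with about 10 N.

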